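Shorten the telescopic length stop by one hole

ROBOT

A 7-joint arm with a two-finger parallel gripper is mounted at the origin on a cart in front of the work surface, level with it; the furniture and walls round the work are solid. World frame = base frame: x ahead of the robot, y to its left, z up, the work surface at z = 0. Lengths are in m, angles in rad, forces in N, time in s.
With the tool pointing down it reaches from about 0.4 to 0.85 m from the base axis. Payload 4.5 kg.
Tool frame: the origin (TCP) lies midway between the tips of the shut fingers; the grasp point (between the pads) lies 19 mm behind it; z points along the fingers, y is the line along which they close (so a half turn about z gives the same grasp; the last joint's range is limited). The gripper opens to 88 mm and grips with 3 to 60 N. Pads are 18 mm wide; open, the fingers measure 123 mm over their backs; the gripper's body (75 mm by 187 mm) begins 45 mm behind the grasp point.
Start: joints at [1.289, 0.689, -0.195, 1.565, 0.157, 0.902, -0.215], TCP at [0.194, -0.594, 0.213] pointing down, gripper open.
Joint ranges: [-3.01, 3.01], [-0.46, 2.08], [-1.47, 1.51], [0.13, 2.56], [-1, 4.14], [0.04, 2.09], [-2.66, 2.66]. Speed limits (rad/s): [2.57, 2.57, 3.14, 3.14, 3.14, 3.14, 3.14].

INTERFACE

Orientations are given as a unit quaternion [w, x, y, z].
In Python, from cell import readout, optics, arm gives the robot as it stands.
- The arm moves only by the shell command python3 -m inch 'ROWS'. ROWS is text: rows parted by semicolons, each of 7 numbers parted by spaces: the opening, from 0 (shut) to 1 (fully open), then the shift along the tool's x, y, z in mm, then the turn, a rotation vector about the tool's x, y, z in rad. In form: fingers dx dy dz rx ry rz; .... A call has 1 to 8 rows; each row shifts and turns the commanded pose from where the row before left it, along the tool's axes as they then stand; what a row does not reach is not made up. A row lasts 1/8 s, in which the tool goes at most 62.5 mm and 10.7 degrees, less where a joint would pass 70% of its speed; a pose out of reach is approached as far as the arm can. A call is refused whole if a number of a shift passes 62.5 or a number of a turn 0.188, either way. A call with a gripper value outside its range is refused whole. The fingers move at their own pace and stop on an object; the grip force is fixed at half the most. Time passes only in rows, so rows that do not move let the fingers close. It gives the time, the measured TCP pose, the force, the opening and the grip force at its end, in the units of the state.
- readout.observe(): the state, without advancing time (a new reading comes with each control period).
- optics.camera(name): name is "side" or "top"; returns (picture, depth): 384x512x3 uint8, red, green, blue; 384x512 float32, m along the optical axis (not along the pixel's ray), 0 where there is no reading.
- optics.calibration(name): a dict with "fx", "fy", "cx", "cy" (pixels), "world_from_camera" (4x4, takes a point from camera to world coordinates). Camera axes: x right, y down, z forward; pixel columns grow to the right and rows downward; lengths in m; the calibration is good to about 2 mm. A picture is of the moment at which its call begins. calibration takes no time and is no camera call.
- arm.close_job(): hands the job in; it is judged then, once.
The state is a dict: "clock": time; "q": joint angles; "joint_velocities": joint speeds; "effort": joint torques, N m; "ee_pos": TCP position; "tcp_rot": TCP orientation; "contact_force": force on the tool from outside, world axes, zero at the start; "ft_torque": the same for the moment, N m; "width": opening from 0.0 (shut) to 1.0 (fully open); "grip_force": force on a finger pad.
Only numpy, scipy, OpenCV 4.12 (cv2) and the standard library are available. Lean on these libraries where they do the work, as an engineer would, in place of code of your own. Each camera call takes 0.05 s, during which the arm holds its last target. There are 200 camera calls.

TASK

Shorten the telescopic length stop on the worktop by one hole: swing the red guard aside off the orange button, press the button down and push the tube in over the steel bar to the next hole and no further, so that the button springs fully up again there. Then swing the guard back fully over the button, and leave the wax, the edge guide and the mug where they are.

Things in the scene. Friction and masses are not known exactly. Their poses are not given: they have to be found in the camera images.
- length_stop: Fixed base of the length stop: dark steel plate 225x70x8 mm fixed to the worktop, with a dark anchor block (45x44 mm, top z = 66 mm, 142 mm along +x) holding a steel bar 20x20 mm along x, axis 50 mm up, holes every 30 mm. Origin on the worktop below the button's start place. +x points along the bar to the anchor block, the way the tube is pushed in to shorten; z up. Place and heading vary.
- stop_tube (a joint): Slide of the aluminium outer tube (28x28 mm) along +x over the bar, m: 0 start hole, 0.030 next hole (target), 0.060 last; 2.5 mm play either way in a hole. Carries button and guard. Locked while the button is up; with it pressed 7 mm or more the tube slides with 2 N. Off a hole, a released button stays 6 mm down and the tube slides on until it clicks up in the next hole, which stops it.
- stop_button (a joint): Travel of the orange sprung button, m: 0 fully up, 0.008 fully down; about 3 N starts it, about 6 N holds it fully down. About 0.006 while the tube is between holes.
- stop_guard (a joint): Angle of the red swing guard about its upright pivot, rad: 0 fully over the button, 1.75 fully aside (limit). It opens anticlockwise seen from above, towards the +y side of length_stop, and stays where it is left; about 1 N at the fin turns it.
- button_top (a point): Middle of the orange button's flat top, 84 mm above the worktop when up; moves with it; axes as length_stop. Button 40x26 mm (x, y) in a black housing (96x42 mm, top at 72 mm). A thumb ridge 6 mm high crosses its +x end, inner face 15 mm from this point: push on it with the button held down to carry the tube.
- guard_fin (a point): Centre of the upright red fin by which the guard is pushed: 28 mm long along its own x (away from the pivot), 8 mm thick along y, from 97 to 124 mm above the worktop, its centre 48 mm from the pivot. The guard plate below it is 34 mm wide, reaches 64 mm from the pivot, underside 94 mm above the worktop.
- guard_pivot (a point): Guard's upright pivot axis, 94 mm above the worktop, 44 mm behind (-x) the middle of the button; moves with the tube. Pivot screw top at 102 mm.
- tube_end (a point): Middle of the black rubber pad on the end plate, at the tube's -x end, 66 mm above the worktop; the plate is 48 mm wide and stands from 36 to 96 mm above the worktop. Pushing it along +x also moves the tube when it is out of its hole.
- wax_bar_mid (a point): Centre of the yellow wax block, 34x59x20 mm, loose bystander.
- edge_guide_mid (a point): Centre of the blue edge guide with a black knob on top, 44x100x34 mm, loose bystander.
- mug_dotted_mid (a point): Centre of the white mug with dots, 82 mm wide, 91 mm high, loose bystander.

How it is judged:
By the outcome, as a careful person would: the job done as asked, in the order asked, and still so for the second after the job is handed in, with the robot touching nothing.
It also fails if it takes over 54 s, if anything falls off the work surface, if the arm or the gripper's body presses on something with over 40 N, if the wrist force passes 120 N, or if a joint passes its speed limit or range.

## Working session

There is one attempt and no reset: what is moved stays moved. The work goes in short steps, Python scripts to look and compute and a shell command to move; the robot and the scene stay as the last step left them, time stands still between calls to the robot, and variables do not carry over. Pictures are saved under pics/ and viewed, at most 10 in all, crops included, and the job is handed in when it is done.

```bash
mkdir -p pics; cat > h.py <<'E'
import numpy as np,cv2
from cell import readout,optics,arm
def snap(n,f):
    p,d=optics.camera(n); cv2.imwrite(f'pics/{f}.png',p[:,:,::-1]); np.save(f'pics/{f}.npy',d); return p,d
def P(n,d,u,v,z=None):
    c=optics.calibration(n); T=np.array(c['world_from_camera'])
    r=np.array([(u-c['cx'])/c['fx'],(v-c['cy'])/c['fy'],1])
    if z is None: k=d[int(round(v)),int(round(u))]
    else: k=(z-T[2,3])/(T[:3,:3]@r)[2]
    return T[:3,:3]@(r*k)+T[:3,3]
E
python3 -c "
from h import *
a,_=snap('top','t0');b,_=snap('side','s0')
s=readout.observe();print(s['ee_pos'],s['tcp_rot'],s['clock'],s['width'])
for n in('top','side'):print(optics.calibration(n))
"
```

```text
[ 0.19386357 -0.59355576  0.21239072] [-7.92016853e-04  9.87555611e-01  1.57268082e-01 -1.93806251e-04] 0.1 1.0006028417134227
{'fx': 461.0298335472657, 'fy': 461.0298335472657, 'cx': 248.3061257274873, 'cy': 184.87366059016693, 'world_from_camera': array([[-0.01941654, -0.98230335,  0.18628773,  0.23372711],
       [-0.99976562,  0.02086022,  0.00579254,  0.03909246],
       [-0.00957604, -0.1861316 , -0.98247816,  1.30590681],
       [ 0.        ,  0.        ,  0.        ,  1.        ]])}
{'fx': 420.0699541843328, 'fy': 420.0699541843328, 'cx': 255.089792067812, 'cy': 194.79645282755274, 'world_from_camera': array([[-0.95333374, -0.0892943 ,  0.2884117 ,  0.11192471],
       [-0.30173732,  0.31487457, -0.89989366,  1.12986363],
       [-0.01045814, -0.94492356, -0.32712398,  0.50912739],
       [ 0.        ,  0.        ,  0.        ,  1.        ]])}
```

View pics/t0.png

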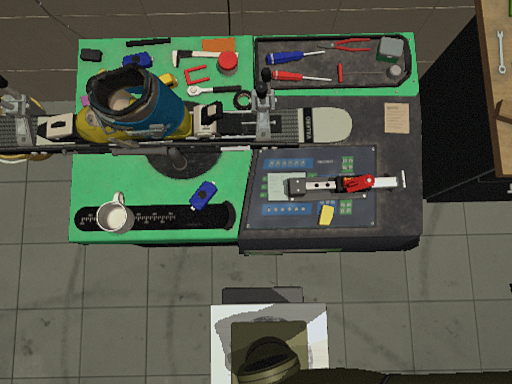

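View pics/s0.png

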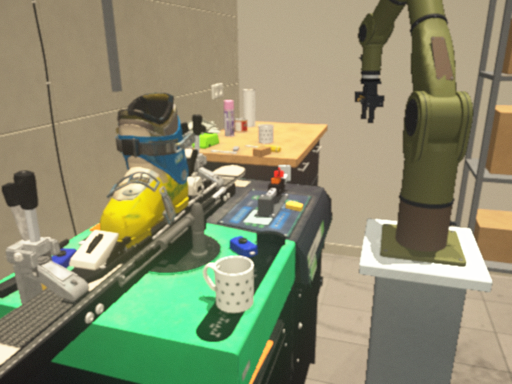

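```bash
python3 -c "
from h import *
a=cv2.imread('pics/t0.png');c=a[155:235,270:420];cv2.imwrite('pics/t0c.png',cv2.resize(c,(750,400),interpolation=cv2.INTER_CUBIC))
b=cv2.imread('pics/s0.png');c=b[155:235,220:320];cv2.imwrite('pics/s0c.png',cv2.resize(c,(700,560),interpolation=cv2.INTER_CUBIC))
"
```

```text
(no output)
```

View pics/t0c.png

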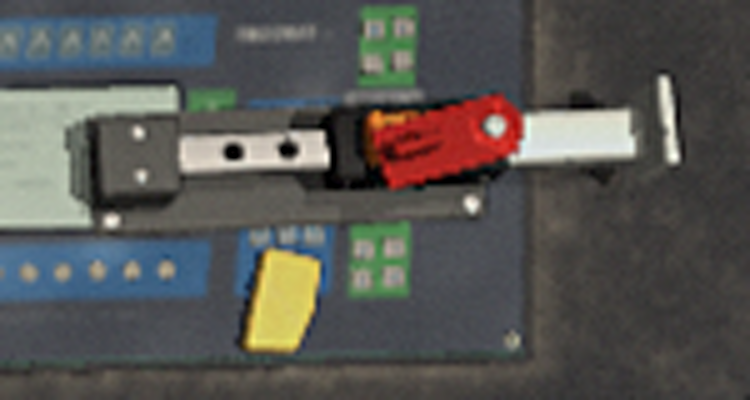

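View pics/s0c.png

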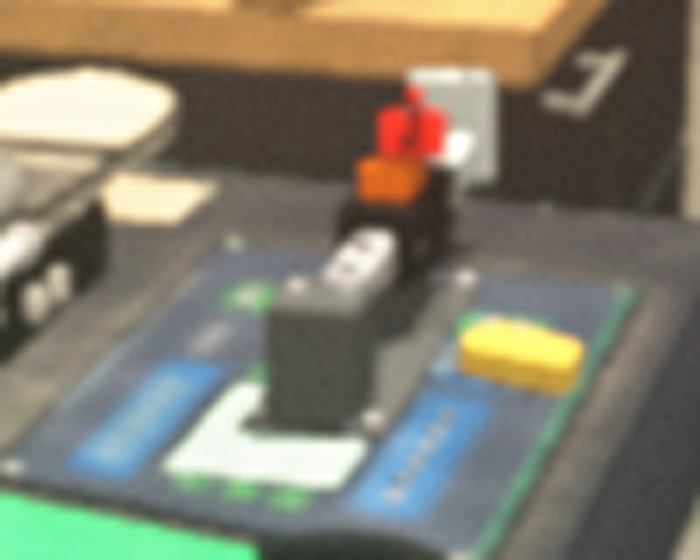

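```bash
python3 -c "
from h import *
d=np.load('pics/t0.npy')
def q(x,y,z,n):
  u,v=270+(x-2)/5,155+(y-2)/5
  print(n,P('top',d,u,v,z).round(4),P('top',d,u,v).round(4))
q(496,126,.102,'pivot');q(138,135,.066,'scr1');q(138,177,.066,'scr2');q(97,157,.066,'blkL');q(179,160,.066,'blkR')
q(234,151,.06,'h1');q(288,149,.06,'h2');q(112,220,.01,'b1');q(472,203,.01,'b2')
q(668,75,.096,'ep1');q(675,163,.096,'ep2');q(408,146,.11,'fin');q(372,122,.084,'btn?');q(636,110,.064,'tubeR1');q(636,158,.064,'tubeR2')
q(285,300,.02,'wax')
"
```

```text
pivot [ 0.4689 -0.2741  0.102 ] [ 0.4685 -0.2735  0.1043]
scr1 [ 0.4751 -0.0876  0.066 ] [ 0.4755 -0.0878  0.0639]
scr2 [ 0.4518 -0.0867  0.066 ] [ 0.4508 -0.0862  0.0714]
blkL [ 0.4633 -0.0648  0.066 ] [ 0.4658 -0.0659  0.0525]
blkR [ 0.4607 -0.1095  0.066 ] [ 0.4593 -0.1085  0.0738]
h1 [ 0.4662 -0.1406  0.06  ] [ 0.4662 -0.1406  0.0601]
h2 [ 0.4667 -0.1702  0.06  ] [ 0.4666 -0.1701  0.0605]
b1 [ 0.4371 -0.0767  0.01  ] [ 0.4369 -0.0766  0.011 ]
b2 [ 0.4426 -0.2814  0.01  ] [ 0.4427 -0.2815  0.0096]
ep1 [ 0.496  -0.3695  0.096 ] [ 0.4955 -0.3688  0.098 ]
ep2 [ 0.448  -0.3693  0.096 ] [ 0.4652 -0.402  -0.0008]
fin [ 0.4576 -0.2251  0.11  ] [ 0.4547 -0.2216  0.1256]
btn? [ 0.4761 -0.2122  0.084 ] [ 0.475  -0.2112  0.0891]
tubeR1 [ 0.4836 -0.3612  0.064 ] [ 0.484  -0.3617  0.0624]
tubeR2 [ 0.4569 -0.3591  0.064 ] [ 0.4585 -0.362   0.0549]
wax [ 0.3882 -0.1709  0.02  ] [ 0.3883 -0.171   0.0189]
```

```bash
cat >> h.py <<'E'
Q=np.array([.4689,-.2741]);ex=np.array([-.028,.9996]);ey=np.array([-.9996,-.028])
def st(off=0):
    "tool in pivot coords (mm, start pivot), yaw error"
    s=readout.observe();p=np.array(s['ee_pos']);w,x,y,z=s['tcp_rot']
    from scipy.spatial.transform import Rotation as R
    M=R.from_quat([x,y,z,w]).as_matrix();d=(p[:2]-Q)*1e3
    print('t',round(s['clock'],2),'a,b,z',(d@ex).round(1),(d@ey).round(1),(p[2]*1e3).round(1),'yawerr',round(float(np.arctan2(M[1,0],M[0,0])-.028),3),'tilt',M[:2,2].round(3),'F',np.round(s['contact_force'],1),'w',round(s['width'],2))
E
python3 -m inch '0 0 0 0 0 0 0.144; 0 0 0 0 0 0 0.144; 0 30 -38 0 0 0 0; 0 30 -38 0 0 0 0; 0 30 -38 0 0 0 0; 0 30 -38 0 0 0 0; 0 30 -38 0 0 0 0; 0 30 -38 0 0 0 0' ; python3 -c "
from h import *
st()
for th in (-.1,0,.2,.4,.6,.8,1,1.2,1.4,1.6,1.7):
  c,s=np.cos(th),np.sin(th);print(th,np.round([17.5+48*c+4*s,-9+48*s-4*c],1))"
```

```text
clock: 1.1
ee_pos: [0.3684, -0.3597, 0.2129]
tcp_rot: [-0.0, 1.0, 0.014, -0.0]
contact_force: [-0.2, -0.2, -0.1]
width: 0.114
grip_force: 0.0
t 1.1 a,b,z -82.8 102.9 212.9 yawerr -0.0 tilt [-0.  0.] F [-0.2 -0.2 -0.1] w 0.11
-0.1 [ 64.9 -17.8]
0 [ 65.5 -13. ]
0.2 [65.3 -3.4]
0.4 [63.3  6. ]
0.6 [59.4 14.8]
0.8 [53.8 22.6]
1 [46.8 29.2]
1.2 [38.6 34.3]
1.4 [29.6 37.6]
1.6 [20.1 39.1]
1.7 [15.3 39.1]
```

```bash
python3 -m inch '0 30 -37 0 0 0 0; 0 30 -37 0 0 0 0; 0 30 -37 0 0 0 0; 0 25 -30 0 0 0 0; 0 0 0 0 0 0 0; 0 0 0 0 0 0 0' >/dev/null; python3 -c "
from h import *
st()"
```

```text
t 1.85 a,b,z 56.0 -10.5 212.9 yawerr -0.001 tilt [-0.001 -0.001] F [ 0.1  0.7 -0.4] w 0.0
```

Now go to (65,-19) and descend to z=106.

```bash
python3 -m inch '0 8.5 -9 0 0 0 0; 0 0 0 30 0 0 0; 0 0 0 30 0 0 0; 0 0 0 27 0 0 0; 0 0 0 20 0 0 0; 0 0 0 0 0 0 0; 0 0 0 0 0 0 0' >/dev/null; python3 -c "
from h import *
st();snap('top','t1');snap('side','s1')
a=cv2.imread('pics/t1.png')[145:225,290:410];b=cv2.imread('pics/s1.png')[135:235,220:340]
cv2.imwrite('pics/c1.png',np.vstack([cv2.resize(a,(480,320),interpolation=2),cv2.resize(b,(480,280))[:280]]))"
```

```text
t 2.73 a,b,z 65.3 -20.4 106.8 yawerr -0.001 tilt [ 0.001 -0.   ] F [-0.2 -0.   0.7] w 0.01
```

View pics/c1.png

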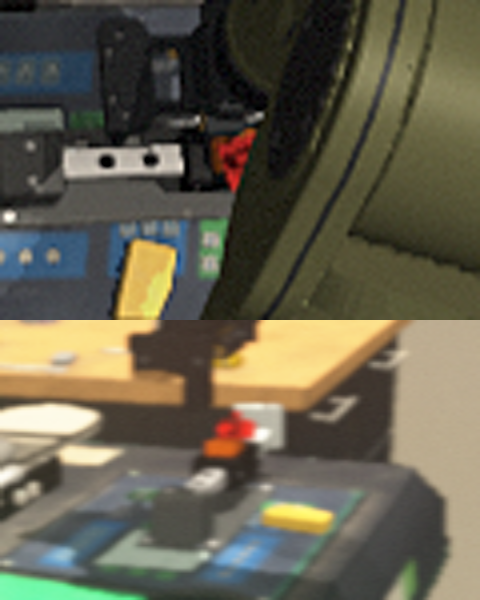

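```bash
python3 -m inch '0 -8.5 0 0 0 0 0; 0 -8.5 0 0 0 0 0; 0 -9.4 2 0 0 0 0; 0 -8.8 3.9 0 0 0 0; 0 -7.8 5.6 0 0 0 0; 0 -6.6 7 0 0 0 0; 0 -5.1 8.2 0 0 0 0' >/dev/null; python3 -c "
from h import *
st()"; python3 -m inch '0 -3.3 9 0 0 0 0; 0 -1.5 9.5 0 0 0 0; 0 0 5 0 0 0 0; 0 0 0 0 0 0 0; 0 0 0 0 0 0 0' >/dev/null; python3 -c "
from h import *
st()"
```

```text
t 3.7 a,b,z 38.4 35.2 106.1 yawerr -0.0 tilt [ 0. -0.] F [-0.1  0.4  0.9] w 0.01
t 4.33 a,b,z 16.0 39.4 106.1 yawerr 0.0 tilt [0. 0.] F [0.2 0.8 0.4] w 0.0
```

```bash
python3 -m inch '0 0 -10 0 0 0 0; 0 0 0 -30 0 0 0; 0 20 -12 0 0 0 0; 0 19 0 0 0 0 0; 0 0 0 0 0 0 0; 0 0 0 0 0 0 0' >/dev/null; python3 -c "
from h import *
st();snap('top','t2');snap('side','s2')
a=cv2.imread('pics/t2.png')[145:225,290:410];b=cv2.imread('pics/s2.png')[135:220,235:320]
cv2.imwrite('pics/c2.png',cv2.resize(b,(595,595),interpolation=2))"
```

```text
t 5.08 a,b,z 38.1 1.8 135.9 yawerr -0.0 tilt [-0.002  0.   ] F [-0.4 -0.4 -0.6] w 0.0
```

View pics/c2.png

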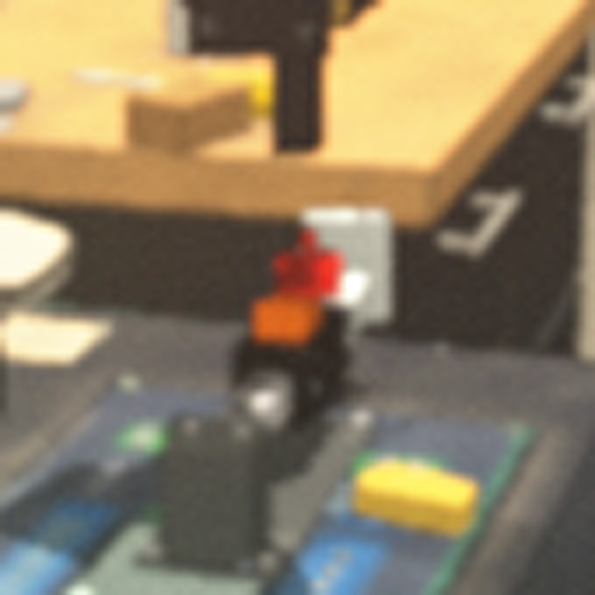

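```bash
python3 -m inch '0 22 -10 0 0 0 0; 0 0 0 0 0 0 0; 0 0 0 29 0 0 0; 0 0 0 0 0 0 0' >/dev/null; python3 -c "
from h import *
st();p=None
for th in (-.15,0,.2,.4,.6,.8,1,1.2,1.4,1.6,1.75):
  c,s=np.cos(th),np.sin(th);k=np.array([50*c+13*s,50*s-13*c])
  print(th,k.round(1),'dx,dy',None if p is None else (-(k-p)[::-1]).round(1));p=k"
```

```text
t 5.67 a,b,z 47.6 -18.6 105.8 yawerr -0.001 tilt [-0.005  0.001] F [-0.4  0.5  0.9] w 0.01
-0.15 [ 47.5 -20.3] dx,dy None
0 [ 50. -13.] dx,dy [-7.3 -2.5]
0.2 [51.6 -2.8] dx,dy [-10.2  -1.6]
0.4 [51.1  7.5] dx,dy [-10.3   0.5]
0.6 [48.6 17.5] dx,dy [-10.    2.5]
0.8 [44.2 26.8] dx,dy [-9.3  4.4]
1 [38. 35.] dx,dy [-8.2  6.2]
1.2 [30.2 41.9] dx,dy [-6.8  7.7]
1.4 [21.3 47.1] dx,dy [-5.2  8.9]
1.6 [11.5 50.4] dx,dy [-3.3  9.8]
1.75 [ 3.9 51.5] dx,dy [-1.2  7.7]
```

```bash
python3 -m inch '0 -7.3 -2.5 0 0 0 0; 0 -10.2 -1.6 0 0 0 0; 0 -10.3 0.5 0 0 0 0; 0 -10 2.5 0 0 0 0; 0 0 0 0 0 0 0' >/dev/null; python3 -c "
from h import *
st();snap('side','s3')
b=cv2.imread('pics/s3.png')[135:220,235:320]
cv2.imwrite('pics/c3.png',cv2.resize(b,(595,595),interpolation=2))"
```

```text
t 6.3 a,b,z 48.1 17.6 107.3 yawerr -0.002 tilt [-0.001 -0.   ] F [ 1.1 -0.5  0.3] w 0.0
```

View pics/c3.png

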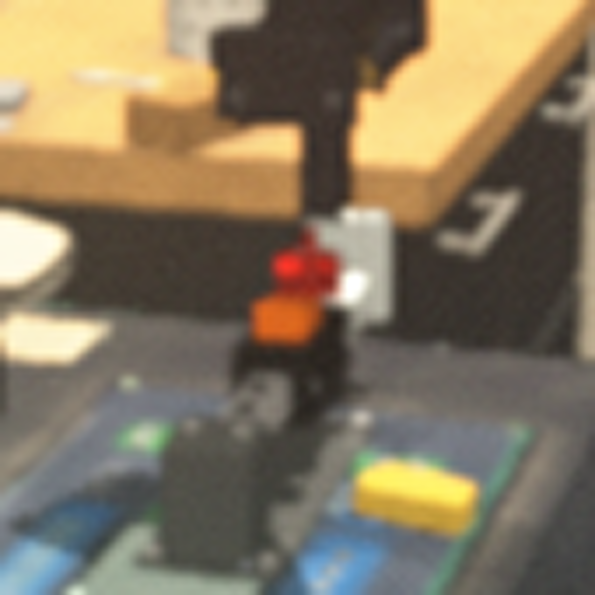

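```bash
python3 -c "
from h import *
d=np.load('pics/s3.npy')
c=optics.calibration('side');T=np.linalg.inv(c['world_from_camera'])
def pr(n,p):
  q=T@np.r_[p,1];u=c['fx']*q[0]/q[2]+c['cx'];v=c['fy']*q[1]/q[2]+c['cy'];print(n,[round(x,1) for x in(u,v)],'crop',round((u-235)*7),round((v-135)*7),'depth',q[2].round(3))
g=lambda a,b,z:np.r_[Q+(a*ex+b*ey)/1e3,z]
pr('tcp',g(48.1,17.6,.107))
for th in(0,.23,.6):
  pr(('fin',th),g(48*np.cos(th),48*np.sin(th),.124));
pr('pivot',g(0,0,.102));pr('btn',g(64,0,.084))
for x,y in((330,200),(308,230),(300,265),(340,240),(275,318)):
  print(x,y,P('side',d,235+x/7,135+y/7).round(3))
D=np.load('pics/t1.npy')
print(d[160:180,275:290].round(2))
"
```

```text
tcp [np.float64(281.5), np.float64(172.4)] crop 326 262 depth 1.45
('fin', 0) [np.float64(276.6), np.float64(167.3)] crop 291 226 depth 1.449
('fin', 0.23) [np.float64(279.8), np.float64(167.4)] crop 313 227 depth 1.447
('fin', 0.6) [np.float64(284.8), np.float64(167.2)] crop 349 225 depth 1.449
pivot [np.float64(279.6), np.float64(169.8)] crop 312 244 depth 1.5
btn [np.float64(275.5), np.float64(179.7)] crop 283 313 depth 1.447
330 200 [ 0.443 -0.207  0.144]
308 230 [ 0.457 -0.218  0.125]
300 265 [ 0.461 -0.22   0.106]
340 240 [ 0.475 -0.359  0.08 ]
275 318 [ 0.472 -0.213  0.08 ]
[[1.9  1.9  1.91 1.42 1.42 1.41 1.42 1.42 1.42 1.43 1.45 1.88 1.89 1.88
  1.88]
 [1.91 1.9  1.9  1.43 1.42 1.43 1.42 1.42 1.41 1.44 1.45 1.89 1.9  1.89
  1.88]
 [1.91 1.91 1.91 1.43 1.43 1.42 1.42 1.42 1.42 1.43 1.45 1.89 1.89 1.89
  1.88]
 [1.91 1.91 1.9  1.42 1.43 1.43 1.43 1.43 1.42 1.44 1.45 1.88 1.88 1.89
  1.89]
 [1.91 1.91 1.91 1.43 1.42 1.43 1.43 1.42 1.43 1.44 1.89 1.89 1.89 1.88
  1.89]
 [1.92 1.91 1.9  1.43 1.43 1.43 1.43 1.42 1.43 1.44 1.58 1.59 1.58 1.58
  1.59]
 [1.99 1.98 2.   1.98 1.59 1.59 
[... 385 characters left out ...]
1.44 1.44 1.43 1.5  1.5  1.5  1.6  1.59 1.59 1.59 1.59
  1.59]
 [1.49 1.49 1.49 1.44 1.44 1.44 1.48 1.49 0.   1.6  1.59 1.59 1.59 1.59
  1.59]
 [1.47 1.47 1.47 1.45 1.43 1.44 1.47 1.48 1.47 1.6  1.59 1.59 1.59 1.59
  1.59]
 [1.46 1.46 1.46 1.44 1.44 1.44 1.46 1.47 1.46 1.58 1.58 1.58 1.59 1.6
  1.59]
 [1.45 1.45 1.45 1.45 1.44 1.44 1.45 1.46 1.45 1.58 1.57 1.58 1.59 1.6
  1.59]
 [1.44 1.44 1.44 1.44 1.44 1.44 1.44 1.44 1.44 1.44 1.56 1.57 1.58 1.59
  1.6 ]
 [1.48 1.48 1.48 1.47 1.48 1.49 1.5  1.55 1.54 1.55 1.55 1.56 1.58 1.59
  1.6 ]
 [1.45 1.46 1.45 1.45 1.46 1.47 1.5  1.51 1.51 1.51 1.55 1.57 1.58 1.6
  1.6 ]
 [1.44 1.45 1.44 1.44 1.47 1.47 1.5  1.5  1.5  1.5  1.51 1.57 1.59 1.59
  1.6 ]]
```

```bash
python3 -m inch '0 19 0 0 0 0 0; 0 19 0 0 0 0 0; 0 0 0 0 0 0 0; 0 0 0 8 0 0 0; 0 0 0 0 0 0 0; 0 0 0 0 0 0 0' >/dev/null; cat >> h.py <<'E'
def tip(n):
    p,d=snap('side',n)
    W=np.array([[P('side',d,u,v) for u in range(255,310)] for v in range(120,190)])
    s=readout.observe()['ee_pos'];D=d[120:190,255:310]
    m=(D>1)&(abs(W[...,0]-s[0])<.03)&(abs(W[...,1]-s[1])<.03)&(W[...,2]>s[2]-.01)&(W[...,2]<s[2]+.08)&(p[120:190,255:310].max(2)<90)
    k=W[m];print('tcp',np.round(s,4),'n',m.sum(),'min',k.min(0).round(4),'max',k.max(0).round(4))
    z=k[:,2].min();print('low x range',k[k[:,2]<z+.012].min(0).round(4),k[k[:,2]<z+.012].max(0).round(4))
E
python3 -c "
from h import *
st();tip('s4')"
```

```text
t 7.1 a,b,z 48.6 -20.9 99.0 yawerr -0.001 tilt [-0.001  0.   ] F [-0.9 -0.4  0.4] w 0.01Traceback (most recent call last):
  File "<string>", line 3, in <module>
    st();tip('s4')
         ~~~^^^^^^
  File "h.py", line 20, in tip
    W=np.array([[P('side',d,u,v) for u in range(255,310)] for v in range(120,190)])
                 ~^^^^^^^^^^^^^^
  File "h.py", line 6, in P
    c=optics.calibration(n); T=np.array(c['world_from_camera'])
ValueError: time passes only in moves, steps and waits
```

```bash
sed -i 's/^def P(/C={n:optics.calibration(n) for n in ("side","top")}\ndef P(/; s/c=optics.calibration(n); T=/c=C[n]; T=/' h.py
python3 -c "
from h import *
st();tip('s4')"
```

```text
t 7.15 a,b,z 48.5 -21.2 99.1 yawerr -0.0 tilt [-0. -0.] F [0.6 0.8 0.3] w 0.0
tcp [ 0.4889 -0.225   0.0992] n 84 min [ 0.478  -0.2317  0.1262] max [ 0.4989 -0.2006  0.1707]
low x range [ 0.4794 -0.2317  0.1262] [ 0.4989 -0.2079  0.1381]
```

```bash
python3 -m inch '0 0 -16 0 0 0 0; 0 0 0 7 0 0 0; 0 0 0 7 0 0 0; 0 0 0 7 0 0 0; 0 0 0 0 0 0 0; 0 0 0 0 0 0 0' >/dev/null; python3 -c "
from h import *
st();tip('s5')"
```

```text
t 7.95 a,b,z 64.4 -21.6 78.1 yawerr -0.0 tilt [-0. -0.] F [-0.1  0.3 -1. ] w 0.0
tcp [ 0.4888 -0.2091  0.0782] n 105 min [ 0.4604 -0.2205  0.0683] max [ 0.5007 -0.1873  0.1504]
low x range [ 0.4604 -0.2072  0.0683] [ 0.486  -0.1885  0.0728]
```

```bash
python3 -m inch '0 -9 0 0 0 0 0; 0 -9 0 0 0 0 0; 0 -9.4 2 0 0 0 0; 0 -8.8 3.9 0 0 0 0; 0 0 0 0 0 0 0' >/dev/null; python3 -c "
from h import *
st();snap('side','s6')
b=cv2.imread('pics/s6.png')[135:220,235:320]
cv2.imwrite('pics/c6.png',cv2.resize(b,(595,595),interpolation=2))"
```

```text
t 8.62 a,b,z 58.1 15.8 78.2 yawerr -0.002 tilt [-0.001 -0.   ] F [-0.2  0.2 -0.2] w 0.01
```

View pics/c6.png

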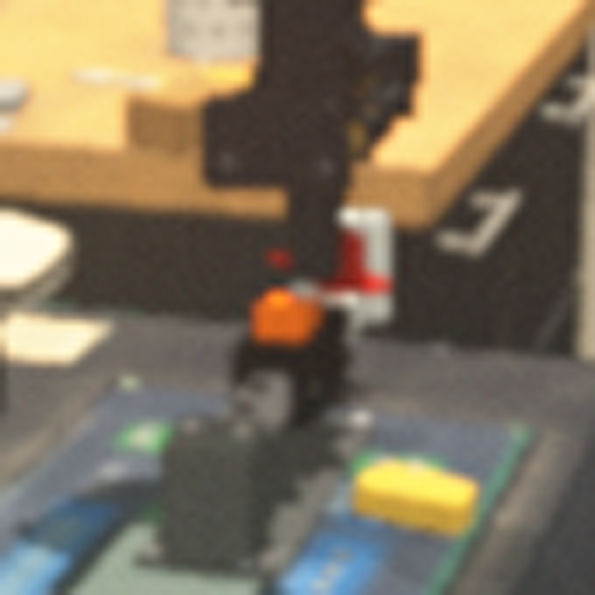

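```bash
python3 -m inch '0 -7.8 5.6 0 0 0 0; 0 -6.6 7 0 0 0 0; 0 -5.1 8.2 0 0 0 0; 0 -3.3 9 0 0 0 0; 0 -1.5 9.5 0 0 0 0; 0 0 3 0 0 0 0; 0 0 0 0 0 0 0' >/dev/null; python3 -c "
from h import *
st()"; python3 -m inch '0 0 -10 0 0 0 0; 0 0 0 -30 0 0 0; 0 20 -11 0 0 0 0; 0 18 0 0 0 0 0; 0 0 0 0 0 0 0; 0 0 0 0 0 0 0' >/dev/null; python3 -c "
from h import *
st();snap('side','s7');snap('top','t7')
b=cv2.imread('pics/s7.png')[135:220,235:320];a=cv2.imread('pics/t7.png')[155:235,270:420]
cv2.imwrite('pics/c7.png',np.hstack([cv2.resize(b,(425,425),interpolation=2),cv2.resize(a,(375,425))]))"
```

```text
t 9.55 a,b,z 16.1 38.7 78.1 yawerr -0.001 tilt [ 0. -0.] F [ 0.5  0.5 -0.7] w 0.0
t 10.3 a,b,z 37.9 2.0 107.9 yawerr 0.0 tilt [-0.002  0.   ] F [-0.4 -0.2 -0.3] w 0.01
```

View pics/c7.png

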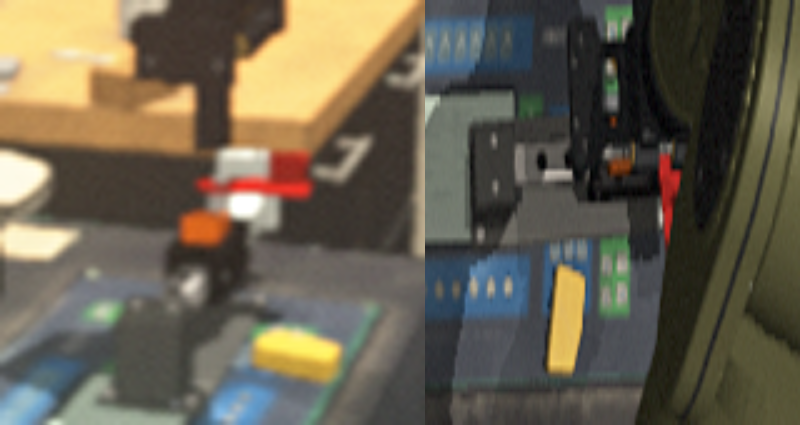

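```bash
python3 -m inch '0 2 0 15 0 0 0; 0 0 0 15 0 0 0; 0 0 0 8 0 0 0; 0 0 0 4 0 0 0; 0 0 0 0 0 0 0; 0 0 0 0 0 0 0' |grep -A1 force; for i in 1 ; do python3 -c "
from h import *
st()";done; python3 -m inch '0 0 0 2 0 0 0; 0 0 0 0 0 0 0;0 0 0 0 0 0 0' |egrep 'force|pos';  python3 -m inch '0 0 0 2 0 0 0; 0 0 0 0 0 0 0;0 0 0 0 0 0 0' |egrep 'force|pos'; python3 -m inch '0 0 0 2 0 0 0; 0 0 0 0 0 0 0;0 0 0 0 0 0 0' |egrep 'force|pos'
```

```text
contact_force: [0.1, 0.2, -0.0]
width: 0.008
grip_force: 0.0
t 11.15 a,b,z 37.3 -1.4 66.4 yawerr -0.0 tilt [ 0.001 -0.   ] F [ 0.1  0.2 -0. ] w 0.01
ee_pos: [0.469, -0.2366, 0.0642]
contact_force: [-0.1, -0.0, -0.2]
grip_force: 0.0
ee_pos: [0.469, -0.2367, 0.0621]
contact_force: [0.5, 0.0, 0.3]
grip_force: 0.0
ee_pos: [0.469, -0.2366, 0.0601]
contact_force: [0.2, -0.7, 0.1]
grip_force: 0.0
```

```bash
python3 -m inch '0 0 0 2 0 0 0; 0 0 0 0 0 0 0;0 0 0 0 0 0 0' |egrep 'force|pos';  python3 -m inch '0 0 0 2 0 0 0; 0 0 0 0 0 0 0;0 0 0 0 0 0 0' |egrep 'force|pos'; python3 -m inch '0 0 0 2 0 0 0; 0 0 0 0 0 0 0;0 0 0 0 0 0 0' |egrep 'force|pos'
```

```text
ee_pos: [0.4692, -0.2367, 0.0583]
contact_force: [-0.2, -0.3, 3.0]
grip_force: 1.2
ee_pos: [0.4691, -0.2367, 0.0562]
contact_force: [-0.8, 0.1, 2.9]
grip_force: 1.7
ee_pos: [0.4692, -0.2367, 0.0542]
contact_force: [0.6, -0.8, 4.8]
grip_force: 2.1
```

```bash
python3 -m inch '0 0 0 2 0 0 0; 0 0 0 0 0 0 0;0 0 0 0 0 0 0' |egrep 'force|pos';  python3 -m inch '0 0 0 1.5 0 0 0; 0 0 0 0 0 0 0;0 0 0 0 0 0 0' |egrep 'force|pos'
```

```text
ee_pos: [0.4691, -0.2367, 0.0522]
contact_force: [-0.0, -0.0, 5.8]
grip_force: 2.6
ee_pos: [0.4692, -0.2367, 0.0509]
contact_force: [-0.9, -1.5, 6.7]
grip_force: 3.4
```

```bash
python3 -m inch '0 0 -2 0.3 0 0 0; 0 0 -2 0 0 0 0;0 0 0 0 0 0 0' |egrep 'force|pos';  python3 -m inch '0 0 -2 0 0 0 0; 0 0 -2 0 0 0 0;0 0 0 0 0 0 0' |egrep 'force|pos';python3 -m inch '0 0 -2 0 0 0 0; 0 0 -2 0 0 0 0;0 0 0 0 0 0 0' |egrep 'force|pos'
```

```text
ee_pos: [0.4691, -0.2335, 0.0508]
contact_force: [-0.1, -1.6, 9.1]
grip_force: 4.3
ee_pos: [0.469, -0.2295, 0.0508]
contact_force: [-0.7, -2.0, 8.9]
grip_force: 4.4
ee_pos: [0.4689, -0.2255, 0.0508]
contact_force: [0.3, -1.3, 8.6]
grip_force: 4.4
```

```bash
cat >> h.py <<'E'
def tube(n):
    p=cv2.imread(f'pics/{n}.png').astype(int);d=np.load(f'pics/{n}.npy')
    o=(p[...,2]>130)&(p[...,1]<130)&(p[...,1]>40)&(p[...,0]<50)&(d>1)&(d<1.55);o[:150]=0;o[210:]=0;o[:,:255]=0;o[:,310:]=0
    vs,us=np.nonzero(o);W=np.array([P('side',d,u,v) for u,v in zip(us,vs)])
    k=W[(W[:,2]>.07)&(W[:,2]<.092)&(abs(W[:,0]-.468)<.02)]
    ep=np.array([P('side',d,u,v) for u in range(265,310) for v in range(155,190)])
    e=ep[(ep[:,1]<-.3)&(ep[:,1]>-.39)&(abs(ep[:,0]-.472)<.024)&(ep[:,2]>.07)&(ep[:,2]<.1)]
    print(n,'orange',len(k),'y med',np.median(k[:,1]).round(4),'u,v',us.mean().round(2),vs.mean().round(2),'plate',len(e),np.median(e[:,1]).round(4))
E
python3 -c "
from h import *
snap('side','s8');st()
for n in('s0','s2','s6','s7','s8'):tube(n)"
```

```text
t 15.32 a,b,z 48.6 -1.4 50.8 yawerr -0.001 tilt [ 0.001 -0.001] F [-0.4 -1.6  8.6] w 0.01
s0 orange 55 y med -0.2129 u,v 276.49 177.57 plate 70 -0.3656
s2 orange 56 y med -0.2122 u,v 276.61 177.52 plate 70 -0.3656
s6 orange 45 y med -0.2108 u,v 276.57 179.44 plate 31 -0.365
s7 orange 50 y med -0.2108 u,v 283.92 174.58 plate 50 -0.3653
s8 orange 32 y med -0.2004 u,v 285.31 174.33 plate 35 -0.3536
```

```bash
python3 -m inch '0 0 -3 0 0 0 0; 0 0 -3 0 0 0 0;0 0 -3 0 0 0 0;0 0 0 0 0 0 0' |egrep 'force|pos'; python3 -m inch '0 0 0 -4.2 0 0 0;0 0 0 0 0 0 0;0 0 0 0 0 0 0' |egrep 'force|pos'; python3 -c "
from h import *
snap('side','s9');tube('s9')"
```

```text
ee_pos: [0.4687, -0.2163, 0.0508]
contact_force: [-0.0, -0.4, 8.9]
grip_force: 4.5
ee_pos: [0.4679, -0.2153, 0.0541]
contact_force: [-0.4, -0.4, -0.2]
grip_force: 0.0
s9 orange 35 y med -0.1907 u,v 284.81 175.47 plate 42 -0.3442
```

```bash
python3 -m inch '0 0 -2 -2 0 0 0; 0 0 -2 0 0 0 0;0 0 0 0 0 0 0' |egrep 'force|pos'; for i in 1; do python3 -m inch '0 0 -2 0 0 0 0;0 0 0 0 0 0 0' |egrep 'force|pos'; python3 -m inch '0 0 -2 0 0 0 0;0 0 0 0 0 0 0' |egrep 'force|pos';python3 -m inch '0 0 -1.5 0 0 0 0;0 0 0 0 0 0 0' |egrep 'force|pos'; done;  python3 -c "
from h import *
snap('side','s10');tube('s10')"
```

```text
ee_pos: [0.4683, -0.2113, 0.0565]
contact_force: [-0.5, 0.7, -0.7]
grip_force: 0.0
ee_pos: [0.4682, -0.2094, 0.0565]
contact_force: [-0.1, -0.5, -0.2]
grip_force: 0.0
ee_pos: [0.4682, -0.2082, 0.0566]
contact_force: [0.3, -0.5, 0.1]
grip_force: 0.6
ee_pos: [0.4683, -0.2072, 0.0567]
contact_force: [-0.2, -4.1, -0.1]
grip_force: 1.8
s10 orange 36 y med -0.1906 u,v 284.87 175.41 plate 47 -0.3439
```

```bash
python3 -m inch '0 0 -1.5 0 0 0 0;0 0 0 0 0 0 0' |egrep 'force|pos'; python3 -m inch '0 0 -1.5 0 0 0 0;0 0 0 0 0 0 0' |egrep 'force|pos';python3 -m inch '0 0 -1.5 0 0 0 0;0 0 0 0 0 0 0' |egrep 'force|pos';  python3 -c "
from h import *
snap('side','s11');tube('s11')"
```

```text
ee_pos: [0.4682, -0.2045, 0.0566]
contact_force: [0.2, -4.1, 1.1]
grip_force: 2.0
ee_pos: [0.4682, -0.2027, 0.0566]
contact_force: [-0.1, -3.6, 2.6]
grip_force: 1.9
ee_pos: [0.4681, -0.2011, 0.0566]
contact_force: [-0.5, -2.6, 3.4]
grip_force: 2.1
s11 orange 34 y med -0.1842 u,v 284.34 175.78 plate 38 -0.3382
```

```bash
python3 -m inch '0 0 0 -3 0 0 0;0 0 0 0 0 0 0' |egrep 'force|pos'; python3 -m inch '0 0 -1.5 0 0 0 0;0 0 0 0 0 0 0' |egrep 'force|pos';python3 -m inch '0 0 -1.5 0 0 0 0;0 0 0 0 0 0 0' |egrep 'force|pos';  python3 -c "
from h import *
snap('side','s12');tube('s12')"
```

```text
ee_pos: [0.4681, -0.201, 0.0597]
contact_force: [-0.8, 0.1, 4.4]
grip_force: 1.6
ee_pos: [0.468, -0.2001, 0.0595]
contact_force: [0.5, -1.1, 3.1]
grip_force: 1.7
ee_pos: [0.468, -0.1986, 0.0595]
contact_force: [-0.1, -1.5, 3.4]
grip_force: 1.8
s12 orange 46 y med -0.1812 u,v 283.49 176.39 plate 43 -0.3352
```

```bash
python3 -m inch '0 0 1 -10 0 0 0;0 0 0 -25 0 0 0;0 0 0 -25 0 0 0; 0 -18 27 0 0 0 0; 0 -18 27 0 0 0 0; 0 -18 27 0 0 0 0;0 0 0 0 0 0 0;0 0 0 0 0 0 0' |egrep 'force|pos';  python3 -c "
from h import *
st();snap('side','s13');tube('s13');snap('top','t13')
a=cv2.imread('pics/t13.png')[155:235,270:420];b=cv2.imread('pics/s13.png')[135:220,235:320]
cv2.imwrite('pics/c13.png',np.hstack([cv2.resize(b,(425,425),interpolation=2),cv2.resize(a,(375,425))]))
p=None
for th in (1.9,1.7,1.5,1.3,1.1,.9,.7,.5,.3,.1,0,-.05):
  c,s=np.cos(th),np.sin(th);k=np.array([30-17.5+48*c-4*s,9+48*s+4*c])
  print(th,k.round(1),'dx,dy',None if p is None else (-(k-p)[::-1]).round(1));p=k"
```

```text
ee_pos: [0.4167, -0.2809, 0.1196]
contact_force: [-0.1, 0.6, 0.4]
grip_force: 0.0
t 20.02 a,b,z -5.3 52.4 119.6 yawerr 0.001 tilt [0.    0.001] F [-0.1  0.6  0.4] w 0.0
s13 orange 54 y med -0.1815 u,v 281.17 176.98 plate 51 -0.335
1.9 [-6.8 53.1] dx,dy None
1.7 [ 2.3 56.1] dx,dy [-3.  -9.2]
1.5 [11.9 57.2] dx,dy [-1.1 -9.6]
1.3 [21.5 56.3] dx,dy [ 0.8 -9.6]
1.1 [30.7 53.6] dx,dy [ 2.7 -9.2]
0.9 [39.2 49.1] dx,dy [ 4.5 -8.5]
0.7 [46.6 43. ] dx,dy [ 6.1 -7.4]
0.5 [52.7 35.5] dx,dy [ 7.5 -6.1]
0.3 [57.2 27. ] dx,dy [ 8.5 -4.5]
0.1 [59.9 17.8] dx,dy [ 9.2 -2.7]
0 [60.5 13. ] dx,dy [ 4.8 -0.6]
-0.05 [60.6 10.6] dx,dy [ 2.4 -0.1]
```

```bash
python3 -m inch '0 0 3 0 0 0 0; 0 0 0 14 0 0 0;0 0 0 14 0 0 0; 0 0 0 12 0 0 0; 0 0 0 0 0 0 0' |egrep 'force|pos'; python3 -m inch '0 -4 -10.5 0 0 0 0; 0 -1 -9.6 0 0 0 0; 0 0.8 -9.6 0 0 0 0; 0 2.7 -9.2 0 0 0 0; 0 4.5 -8.5 0 0 0 0; 0 6.1 -7.4 0 0 0 0; 0 7.5 -6.1 0 0 0 0;0 0 0 0 0 0 0' |egrep 'force|pos'; python3 -c "
from h import *
st()"
```

```text
ee_pos: [0.4155, -0.2845, 0.0782]
contact_force: [0.6, 1.0, 0.2]
grip_force: 0.0
ee_pos: [0.4327, -0.2231, 0.0795]
contact_force: [-0.5, -0.4, -0.8]
grip_force: 0.0
t 21.75 a,b,z 52.0 34.8 79.5 yawerr 0.001 tilt [0.002 0.   ] F [-0.5 -0.4 -0.8] w 0.0
```

```bash
python3 -m inch '0 8 -4.5 0 0 0 0; 0 8.8 -2.7 0 0 0 0; 0 4.8 -0.6 0 0 0 0; 0 0 0 0 0 0 0' |egrep 'force|pos'; python3 -m inch '0 1.5 0 0 0 0 0; 0 0 0 0 0 0 0'|egrep 'force|pos';python3 -m inch '0 1.5 0 0 0 0 0; 0 0 0 0 0 0 0'|egrep 'force|pos';python3 -m inch '0 1.5 0 0 0 0 0; 0 0 0 0 0 0 0'|egrep 'force|pos'; python3 -c "
from h import *
st()"
```

```text
ee_pos: [0.4535, -0.2153, 0.0796]
contact_force: [0.4, -0.5, 0.1]
grip_force: 0.0
ee_pos: [0.4541, -0.2156, 0.0795]
contact_force: [-0.9, -0.6, 0.0]
grip_force: 0.0
ee_pos: [0.4542, -0.2155, 0.0795]
contact_force: [-4.2, -2.0, 2.0]
grip_force: 1.9
ee_pos: [0.4542, -0.2154, 0.0794]
contact_force: [-6.8, -0.1, 4.1]
grip_force: 3.2
t 23.0 a,b,z 59.1 13.1 79.4 yawerr -0.001 tilt [-0.005  0.   ] F [-6.8 -0.1  4.1] w 0.0
```

```bash
python3 -m inch '0 -12 0 0 0 0 0; 0 -8 0 -20 0 0 0; 0 0 0 -40 0 0 0; 0 0 0 -40 0 0 0; 0 -25 40 -10 0 0 0; 0 -30 45 0 0 0 0; 0 -30 45 0 0 0 0;0 -30 45 0 0 0 0' |egrep 'force|pos'; python3 -m inch '0 -20 45 0 0 0 0; 0 -20 45 0 0 0 0; 0 -20 45 0 0 0 0; 0 0 0 0 0 0 0'|egrep 'force|pos'; python3 -c "
from h import *
st();snap('side','s14');tube('s14');snap('top','t14')
a=cv2.imread('pics/t14.png')[155:235,270:420];b=cv2.imread('pics/s14.png')[145:205,245:315]
cv2.imwrite('pics/c14.png',np.vstack([cv2.resize(a,(600,320),interpolation=2),cv2.resize(b,(600,514),interpolation=2)[100:380]]))"
```

```text
ee_pos: [0.3269, -0.3955, 0.1898]
contact_force: [0.4, -0.4, -0.1]
grip_force: 0.0
ee_pos: [0.2678, -0.535, 0.1893]
contact_force: [-0.0, 0.3, -0.8]
grip_force: 0.0
t 24.5 a,b,z -255.2 208.4 189.3 yawerr -0.007 tilt [ 0.    -0.004] F [-0.   0.3 -0.8] w 0.0
s14 orange 57 y med -0.1817 u,v 273.35 179.3 plate 83 -0.3342
```

View pics/c14.png

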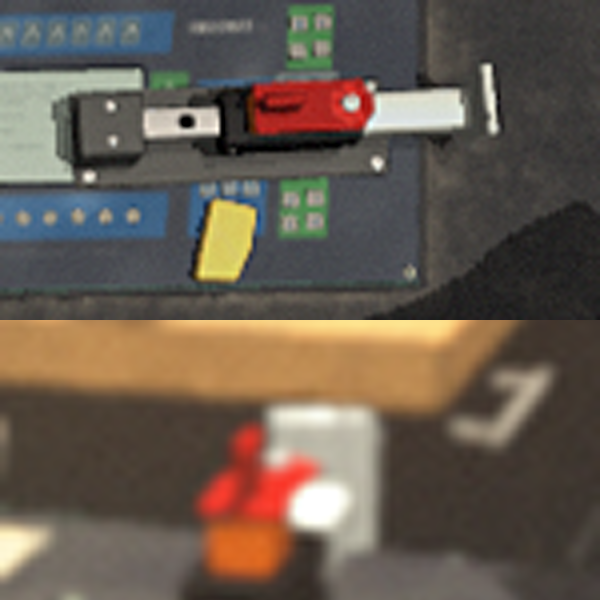

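```bash
python3 -c "
from h import *
arm.close_job()"
```

```text
the job is handed in; nothing more can be done
```

The length stop is one hole shorter: the cameras put the tube about 30 mm further in. The button appears fully up, the guard is back against its stop over it, and the job is handed in at about 24.5 s with the wax, edge guide and mug untouched.

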